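# Start the mower battery charger

### The job

Start the lawnmower's battery charger with the closed fingertips, pressing only: first push the raised end of the rocker on the white switch box fully down, then press the charger's wide bar key fully down so that it stays in, and last hold its round key fully down for at least one second and let it come up again. Do not press the charger's square key or work the keys out of turn, and leave the loose things on the bench lying where they are.

Things in the scene. Friction and masses are not known exactly. Their poses are not given: they have to be found in the camera images.
- switch_box: White plastic switch box fixed to the bench, 120 x 80 mm, 50 mm high; origin under its centre, x along its long side, z up; any yaw, left or right of the charger. A grey rocker 55 x 30 mm on top, its length along the box's x, pivots about the box's y at 54 mm height over the centre; a 4 mm high black frame surrounds it.
- rocker_pad (a point): Point on the surface of the rocker half that is raised at the start (towards the box's +x), 14 mm from the pivot; about 64 mm above the bench while raised, 58 mm when pushed down; moves with the rocker. This half is 27 x 30 mm and slopes up outwards by up to 0.4 rad; fully down it lies level and the other half stands up.
- rocker (a joint): Rocker angle: 0 = off (the +x half raised), 0.4 rad = fully over (on). It starts between 0 and 0.06, takes about 3.5 N at the pad point and stays where it is left.
- charger: Grey charger fixed to the bench, 200 x 190 mm, key panel at 60 mm height; origin under its centre, z up. A black battery pack on its -x side rises to 85 mm, 49 mm from the bar key's centre. Black keys stand 9 mm proud: a wide bar 5 mm to +x of the origin and, 63 mm further to +x, a round and a square key at 50 mm to +y and -y, either way round.
- bar_key_top (a point): Centre of the top face of the wide bar key, 26 x 70 mm (long along the charger's y), about 69 mm above the bench when up, z up; moves with the key.
- bar_key (a joint): The key slides straight down into the charger; the joint reads 0 fully up and 0.006 m fully down. Latching: it takes about 4 N and stays where it is left. Starts at 0 to 0.001.
- round_key_top (a point): Centre of the top face of the round key, 28 mm diameter, 69 mm above the bench when up, z up; moves with the key.
- round_key (a joint): The key slides straight down into the charger; the joint reads 0 fully up and 0.006 m fully down. Sprung: about 2 N to start, 5 N fully down; it comes up again when let go.
- square_key_top (a point): Centre of the top face of the square key, 28 x 28 mm, 69 mm above the bench; not to be pressed.
- square_key (a joint): The key slides straight down into the charger; the joint reads 0 fully up and 0.006 m fully down. Sprung like the round key; not to be pressed.
- saucer: Loose white ceramic saucer, 140 mm diameter, 22 mm high, lying on the left side of the work; origin under its centre. Leave alone.
- scraper: Loose black plastic scraper, about 195 mm long, 75 mm wide at the blade, 18 mm high, lying flat beyond the work; origin at its underside, near the blade. Leave alone.
- offcut: Loose pine offcut 130 x 70 x 32 mm lying flat on the left side, beyond the saucer; origin under its centre. Leave alone.
- clamp: Loose orange ratchet bar clamp, about 265 x 150 mm, 24 mm high, lying flat on the right side of the work; origin at its underside, near the middle of the bar. Leave alone.
Mind the look-alikes: they are no part of the job. Of the things that look like the switch_box, the largest one is meant.

How it is judged:
By the outcome, as a careful person would: the job done as asked, in the order asked, and still so for the second after the job is handed in, with the robot touching nothing.
It also fails if it takes over 48 s, if anything falls off the work surface, if the arm or the gripper's body presses on something with over 40 N, if the wrist force passes 120 N, or if a joint passes its speed limit or range.

### The arm

A 6-joint arm with a two-finger parallel gripper is mounted at the origin on the work surface. World frame = base frame: x ahead of the robot, y to its left, z up, the work surface at z = 0. Lengths are in mm, angles in rad, forces in N, time in s.
With the tool pointing down it reaches from about 275 to 1000 mm from the base axis. Payload 8.4 kg.
Tool frame: the origin (TCP) lies between the finger pads; the fingertips stand 17 mm ahead of it and the grasp point (between the pads) lies 2 mm behind it; z points along the fingers, y is the line along which they close (so a half turn about z gives the same grasp; the last joint's range is limited). The gripper opens to 85 mm and grips with 20 to 120 N. Pads are 22 mm wide; open, the fingers measure 114 mm over their backs; the gripper's body (76 mm by 85 mm) begins 54 mm behind the grasp point. The pads swing forward as they close: fully open they stand 13 mm farther back than shut.
Start: joints at [-1.224, 0.353, 1.633, -0, 1.155, -0.002], TCP at [213.605, -587.368, 248.281] pointing down, gripper open.
Joint ranges: [-2.63, 2.63], [-0.92, 2.1], [0.06, 2.66], [-1.3, 4.44], [0, 2.69], [-3.02, 3.02]. Speed limits (rad/s): [2.22, 2.22, 2.79, 3.14, 3.14, 3.14].

### API

Orientations are given as [roll, pitch, yaw] about the fixed x, y, z axes, in that order (R = Rz(yaw) Ry(pitch) Rx(roll)).
In Python, from rig import sense, grab_frame, sign_off gives the robot as it stands. The module is installed in compiled form; this text tells all that it offers.
- The arm moves only by the tool send_rows, never from a script. Its argument "moves" is a list that holds one entry, the list of rows, each a list of 7 numbers: the shift along the world's x, y, z in m, then the turn, a rotation vector about the world's x, y, z in rad, then the opening, from -1 (shut) to 1 (fully open). In form: [[[dx, dy, dz, rx, ry, rz, jaw], ...]]. A call has 1 to 10 rows; each row shifts and turns the commanded pose from where the row before left it; what a row does not reach is not made up. A row lasts 1/10 s, in which the tool goes at most 50 mm and 8.59 degrees, less where a joint would pass 70% of its speed; a pose out of reach is approached as far as the arm can. A call with a gripper value outside its range is refused whole. The fingers move at their own pace and stop on an object; "grip_force" is the grip in N (left out, the last holds). Time passes only in rows, so rows that do not move let the fingers close. It gives the time, the measured TCP pose, the force, the opening and the grip force at its end, in the units of the state.
- sense(): the state, without advancing time (a new reading comes with each control period).
- grab_frame(name): name is "side" or "top"; returns a dict with "img" (384x512x3 uint8, red, green, blue), "mtx" (3x3 intrinsics, pixels), "rvec" (rotation vector, rad) and "tvec" (3), from world to camera coordinates, as OpenCV has them. Camera axes: x right, y down, z forward; pixel columns grow to the right and rows downward; lengths in mm; the calibration is good to about 2 mm. A picture is of the moment at which its call begins. There is no depth.
- sign_off(): hands the job in; it is judged then, once.
The state is a dict: "clock": time; "qpos": joint angles; "qvel": joint speeds; "joint_efforts": joint torques, N m; "eef_pos": TCP position; "tcp_rot": TCP orientation; "contact_force": force on the tool from outside, world axes, zero at the start; "wrist_torque": the same for the moment, N m; "opening": opening from 0.0 (shut) to 1.0 (fully open); "grasp_force": force on a finger pad.
Only numpy, scipy, OpenCV 4.12 (cv2) and the standard library are available. Lean on these libraries where they do the work, as an engineer would, in place of code of your own. Each camera call takes 0.05 s, during which the arm holds its last target. There are 200 camera calls.

## Working session

There is one attempt and no reset: what is moved stays moved. The work goes in short steps, Python scripts to look and compute and a tool call to move; the robot and the scene stay as the last step left them, time stands still between calls to the robot, and variables do not carry over. Pictures are saved under pics/ and viewed, at most 10 in all, crops included, and the job is handed in when it is done.

Besides the shell and the picture viewer there is one more tool, called after ">>>" as a command line: name --argument value ..., lists and objects as JSON in quotes. send_rows: Moves the arm, as the interface text tells. Its arguments: {"type":"object","properties":{"moves":{"type":"array"},"grip_force":{"type":"number"}},"required":["moves"]}

```bash
mkdir -p pics; cat > h.py <<'E'
import numpy as np, cv2
from rig import sense, grab_frame, sign_off
def ray(f,u,v,z):
    R=cv2.Rodrigues(np.array(f["rvec"],float))[0]; t=np.array(f["tvec"],float).ravel()
    p=cv2.undistortPoints(np.array([[[u,v]]],float),np.array(f["mtx"],float),None).ravel()
    c=-R.T@t; d=R.T@np.array([p[0],p[1],1]); return c+d*(z-c[2])/d[2]
def proj(f,P): return cv2.projectPoints(np.array(P,float).reshape(-1,3),np.array(f["rvec"],float),np.array(f["tvec"],float),np.array(f["mtx"],float),None)[0].reshape(-1,2)
E
python3 - <<'E'
from h import *
import pickle
F={n:grab_frame(n) for n in("top","side")}
pickle.dump(F,open("f0.pkl","wb"))
for n in F:
    cv2.imwrite(f"pics/{n}0.png",cv2.resize(F[n]["img"][:,:,::-1],(800,600),interpolation=cv2.INTER_CUBIC))
    R=cv2.Rodrigues(np.array(F[n]["rvec"],float))[0];print(n,-R.T@np.ravel(F[n]["tvec"]))
print(sense())
E
```

```text
top [ 509.05204986  -52.77483821 1346.64882407]
side [  56.79539309  917.90725762 1151.44444344]
{'clock': 0.1, 'qpos': array([-1.22442637e+00,  3.53600246e-01,  1.63403071e+00, -4.59608437e-07,
        1.15518572e+00, -2.41270181e-03]), 'qvel': array([ 0.00079153, -0.00192651, -0.00074399, -0.00047117,  0.00072523,
        0.00029627]), 'joint_efforts': array([-1.66680922e-03, -6.06353402e+01, -3.42822576e+01, -2.95712016e-04,
        3.87370397e-03,  1.79476325e-05]), 'eef_pos': array([ 213.45771011, -587.00829923,  247.63582957]), 'tcp_rot': array([-3.14036864e+00, -2.53292332e-06,  3.48782845e-01]), 'contact_force': array([ 0.16467522, -0.02178672, -0.51897879]), 'wrist_torque': array([-0.01465583, -0.0319812 ,  0.02405514]), 'grasp_force': 0.0, 'opening': 1.0015483557606963}
```

View pics/top0.png

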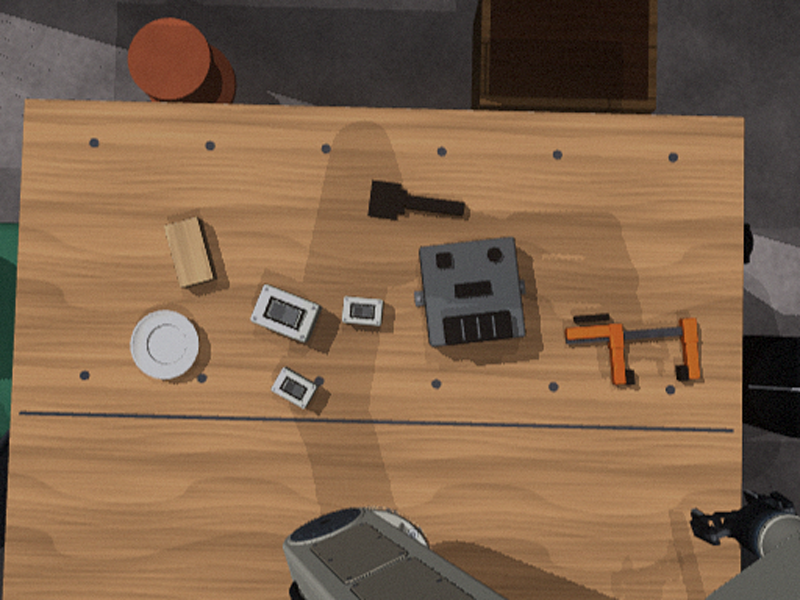

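View pics/side0.png

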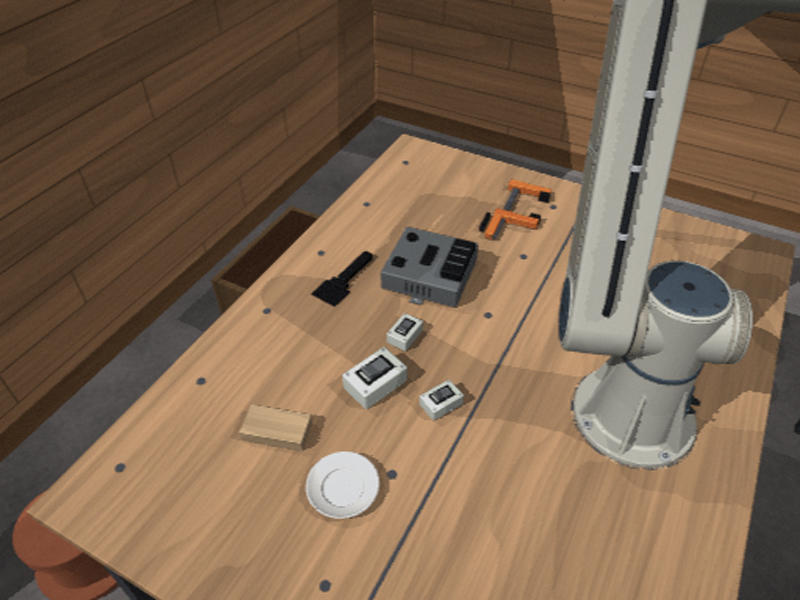

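The top view shows three white switch boxes at 800-px positions (285,312), (362,311) and (296,388). The one at (285,312) is clearly the largest, so it's the one meant. On the charger, the bar is at (474,289), the round key at (495,254) and the square key at (444,260), with the battery pack at the bottom (robot side). Next I'll enlarge the crops and measure.

```bash
python3 - <<'E'
from h import *
import pickle
F=pickle.load(open("f0.pkl","rb")); s=.64
t=F["top"];im=t["img"]; 
a=cv2.resize(im[175:225,155:210],None,fx=7,fy=7,interpolation=cv2.INTER_CUBIC)
b=cv2.resize(F["side"]["img"][218:268,213:268],None,fx=7,fy=7,interpolation=cv2.INTER_CUBIC)
c=np.hstack([a,b[:350]]);cv2.imwrite("pics/crop1.png",c[:,:,::-1])
hsv=cv2.cvtColor(im,cv2.COLOR_RGB2HSV)
# white boxes
m=((hsv[...,1]<40)&(hsv[...,2]>150)).astype(np.uint8)
def rects(m,z,lo,hi,reg):
    mm=np.zeros_like(m);x0,y0,x1,y1=reg;mm[y0:y1,x0:x1]=m[y0:y1,x0:x1]
    for c in cv2.findContours(mm,cv2.RETR_LIST,cv2.CHAIN_APPROX_NONE)[0]:
        if lo<cv2.contourArea(c)<hi:
            P=np.array([ray(t,*p,z)[:2] for p in c.reshape(-1,2)]).astype(np.float32)
            r=cv2.minAreaRect(P);print(z,cv2.boundingRect(c),np.round(r[0],1),np.round(r[1],1),round(r[2],1))
print("white");rects(m,50,60,5000,(150,170,250,270))
g=cv2.cvtColor(im,cv2.COLOR_RGB2GRAY)
print("frame")
rects((g<110).astype(np.uint8),54,60,2000,(160,182,206,220))
print(g[195:207,170:196])
print("keys");rects((g<50).astype(np.uint8),69,40,2000,(268,150,336,225))
print("body");rects(((hsv[...,1]<60)&(g>50)&(g<140)).astype(np.uint8),60,1500,9000,(260,145,340,228))
E
```

```text
white
50 (178, 239, 20, 19) [370.5 161.8] [57.3 37.2] 61.9
50 (174, 235, 28, 26) [371.5 163.3] [75.1 50.6] 62.5
50 (223, 192, 19, 14) [526.5  30.8] [55.7 37.8] 86.2
50 (219, 190, 26, 18) [527.8  31.8] [75.2 49.2] 86.2
50 (167, 188, 31, 25) [517.5 183.8] [85.1 52.1] 69.7
50 (160, 182, 43, 35) [519.  186.2] [115.   76.8] 70.0
frame
54 (168, 190, 28, 22) [518.  184.6] [75.7 42.8] 69.7
54 (166, 182, 40, 38) [513.2 163.9] [121.4 107.2] 80.9
[[162  32  38 109 101  75  76  75  74  78  81 104  73  89  72  29  35  96
  125 132 167 192 185 183 182 186]
 [ 91  23  69 109  95  81  79  78  74  71  76  77  73 107 108  84  64  59
   29  33  90 133 169 192 190 186]
 [ 33  27 111 110  79  79  80  75  76  77  79  78  87  98 108  98  97  74
   64  63  30  35  91 122 130 167]
 [ 15  40 116  97  69  79  73  77  80  76  77  74  86  95  94  98 101  92
   90 108  72 107  54  25  38  93]
 [ 22  80 103  77  83  78  77  78  76  75  74  79  81  95  97  99  94  95
  100 110  92 110 162  49  26  70]
 [ 41 122  93  78  80  79  75  76  76  75  75  76  91  98  93  93  95  94
   97  93  93  87 144  35  36 113]
 [ 43 
[... 231 characters left out ...]
45  77  76  84  77  74  82  99  95  95  97  96  98  98
   99  89  80 121  22  36 124 165]
 [161 145 145 104  25  32  45  62  68  94  92 101  98  94  98  98  95  93
   96  71 136  69  27  66 130 195]
 [191 192 186 172 147  67  30  21  38  58  66 101  90  98  91 101  97  98
  100  83 132  29  39 111 167 190]
 [183 190 185 190 191 158 151 149  64  28  26  64  61 123  96 101  99  94
   79 131  75  27  77 127 190 182]]
keys
69 (283, 199, 46, 22) [ 499.4 -196. ] [ 55.2 132.9] 7.9
69 (291, 180, 24, 11) [ 572.8 -184.9] [28.8 71.4] 7.1
69 (279, 162, 10, 10) [ 628.3 -126.1] [27.6 27.5] 1.3
69 (312, 158, 9, 11) [ 641.5 -225.2] [30.6 24.5] 1.2
body
60 (265, 152, 71, 70) [ 569.2 -179.3] [197.2 217.2] 7.8
```

View pics/crop1.png

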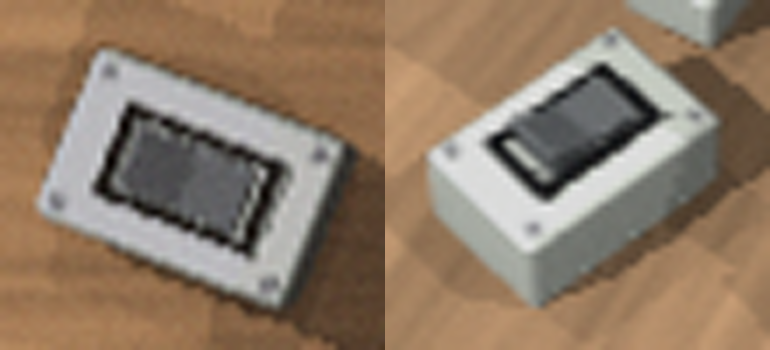

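```bash
python3 - <<'E'
from h import *
import pickle
F=pickle.load(open("f0.pkl","rb"))
C=np.array([518.3,185.,0]);rows=[]
for n,(x0,y0) in (("top",(155,175)),("side",(213,218))):
    f=F[n];row=[]
    for sgn in (0,1,-1):
        im=cv2.resize(f["img"][y0:y0+50,x0:x0+55],None,fx=7,fy=7,interpolation=cv2.INTER_CUBIC)[:,:,::-1].copy()
        if sgn:
            a=np.deg2rad(70);ex=sgn*np.array([np.cos(a),np.sin(a),0]);ey=np.array([-ex[1],ex[0],0]);ez=np.array([0,0,1])
            L=lambda x,y,z:C+ex*x+ey*y+ez*z
            P=[L(25,15,68),L(25,-15,68),L(0,15,58),L(0,-15,58),L(-27,15,58),L(-27,-15,58)]
            for p,c in zip(proj(f,P),[(0,0,255)]*2+[(0,255,0)]*2+[(255,0,0)]*2):
                q=((p-[x0,y0]+.5)*7).astype(int);cv2.circle(im,tuple(map(int,q)),3,c,-1)
        row.append(im[:,80:340] if n=="top" else im[:,60:320])
    rows.append(np.hstack(row)[:300])
cv2.imwrite("pics/hyp.png",np.vstack(rows))
# side-view check of box top outline and keys
t=F["side"];im=t["img"];g=cv2.cvtColor(im,cv2.COLOR_RGB2GRAY)
m=(g<50).astype(np.uint8);mm=m*0;mm[140:185,240:308]=m[140:185,240:308]
for c in cv2.findContours(mm,cv2.RETR_LIST,cv2.CHAIN_APPROX_NONE)[0]:
    if cv2.contourArea(c)>15:
        P=np.array([ray(t,*p,69)[:2] for p in c.reshape(-1,2)]).astype(np.float32);r=cv2.minAreaRect(P);print(cv2.boundingRect(c),np.round(r[0],1),np.round(r[1],1),round(r[2],1))
E
```

```text
(285, 166, 13, 5) [ 499.5 -179.2] [46.5 16.3] 7.4
(251, 164, 9, 7) [ 624.7 -119.5] [31.8 32.4] 2.1
(290, 156, 12, 5) [ 508.3 -239.6] [44.  17.1] 6.9
(269, 157, 12, 13) [ 568.3 -176.9] [29.4 75.6] 8.6
(282, 153, 23, 32) [ 491.7 -187.5] [ 69.1 169. ] 8.3
(260, 149, 8, 6) [ 638.  -217.3] [28.1 30.9] 28.2
```

View pics/hyp.png

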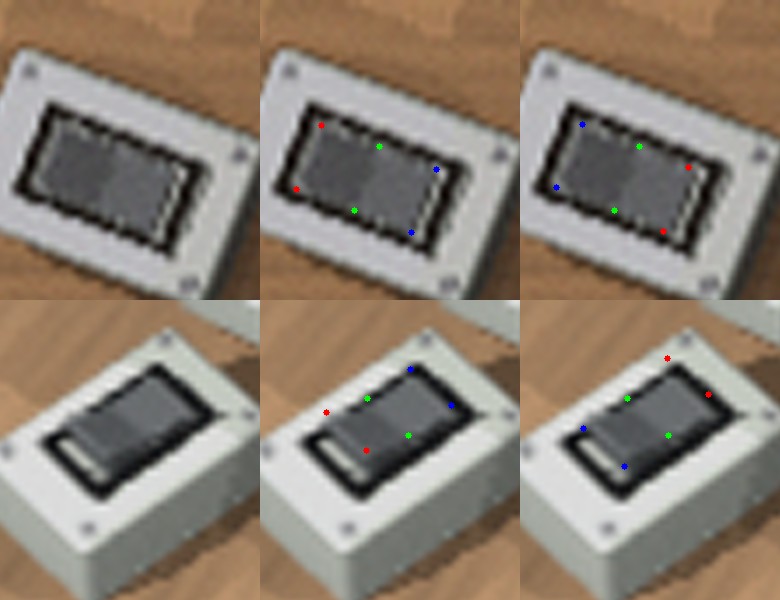

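The raised half is the +y end. In the side view the +y hypothesis fits, while the -y one would put the raised edge outside the frame. The box centre is at about (518, 185) with +x at yaw 70°, and the pad is at about (523, 199). For the charger, the top view gives bar (573,-185) and round key (641.5,-225), and the spacings of 62.8 and 100 mm match the description. Now I'll move towards the rocker, closing and turning on the way.

>>> send_rows --moves '[[[0.0155,0.039,-0.003,0,0,0.044,-1],[0.0155,0.039,-0.003,0,0,0.044,-1],[0.0155,0.039,-0.003,0,0,0.044,-1],[0.0155,0.039,-0.003,0,0,0.044,-1],[0.0155,0.039,-0.003,0,0,0.044,-1],[0.0155,0.039,-0.003,0,0,0.044,-1],[0.0155,0.039,-0.003,0,0,0.044,-1],[0.0155,0.039,-0.003,0,0,0.044,-1],[0.0155,0.039,-0.003,0,0,0.044,-1],[0.0155,0.039,-0.003,0,0,0.044,-1]]]' --grip_force 20

```text
clock: 1.1
eef_pos: [368.7, -195.7, 218.1]
tcp_rot: [3.142, -0.0, 0.79]
contact_force: [0.6, -0.2, 0.1]
opening: 0.003
grasp_force: 0.0
```

>>> send_rows --moves '[[[0.0155,0.039,-0.003,0,0,0.044,-1],[0.0155,0.039,-0.003,0,0,0.044,-1],[0.0155,0.039,-0.003,0,0,0.044,-1],[0.0155,0.039,-0.003,0,0,0.044,-1],[0.0155,0.039,-0.003,0,0,0.044,-1],[0.0155,0.039,-0.003,0,0,0.044,-1],[0.0155,0.039,-0.003,0,0,0.044,-1],[0.0155,0.039,-0.003,0,0,0.044,-1],[0.0155,0.039,-0.003,0,0,0.044,-1],[0,0,0,0,0,0,-1]]]'

```text
clock: 2.1
eef_pos: [509.7, 157.6, 190.8]
tcp_rot: [3.141, -0.002, 1.189]
contact_force: [-0.1, 0.3, -0.4]
opening: -0.001
grasp_force: 0.0
```

>>> send_rows --moves '[[[0.007,0.021,-0.02,0,0,0.03,-1],[0.007,0.021,-0.02,0,0,0,-1],[0,0,-0.025,0,0,0,-1],[0,0,-0.025,0,0,0,-1],[0,0,0,0,0,0,-1],[0,0,0,0,0,0,-1]]]'

```text
clock: 2.7
eef_pos: [521.7, 195.1, 101.3]
tcp_rot: [-3.141, 0.001, 1.214]
contact_force: [-0.5, -0.4, 0.1]
opening: 0.005
grasp_force: 0.0
```

```bash
python3 - <<'E'
from h import *
s=sense();p=s["eef_pos"];print(p,s["tcp_rot"],s["contact_force"])
L=[]
C=np.array([518.3,185.,0])
for n,(x0,y0) in (("top",(145,170)),("side",(205,205))):
    f=grab_frame(n);im=cv2.resize(f["img"][y0:y0+75,x0:x0+75],None,fx=5,fy=5,interpolation=cv2.INTER_CUBIC)[:,:,::-1].copy()
    for P,c in ((p-[0,0,17],(0,0,255)),(C+[0,0,50],(255,0,0))):
        q=((proj(f,P)[0]-[x0,y0]+.5)*5).astype(int);cv2.circle(im,tuple(map(int,q)),3,c,-1)
    L.append(im)
t=grab_frame("top");a=cv2.resize(t["img"][145:175,270:335],(375,173),interpolation=cv2.INTER_CUBIC)[:,:,::-1]
L=np.hstack(L);cv2.imwrite("pics/near.png",np.vstack([L,np.hstack([a,a*0])]))
E
```

```text
[521.73585509 195.14116251 101.29801504] [-3.14054691e+00  9.96374078e-04  1.21435263e+00] [-0.46447355 -0.39863788  0.05426313]
```

View pics/near.png

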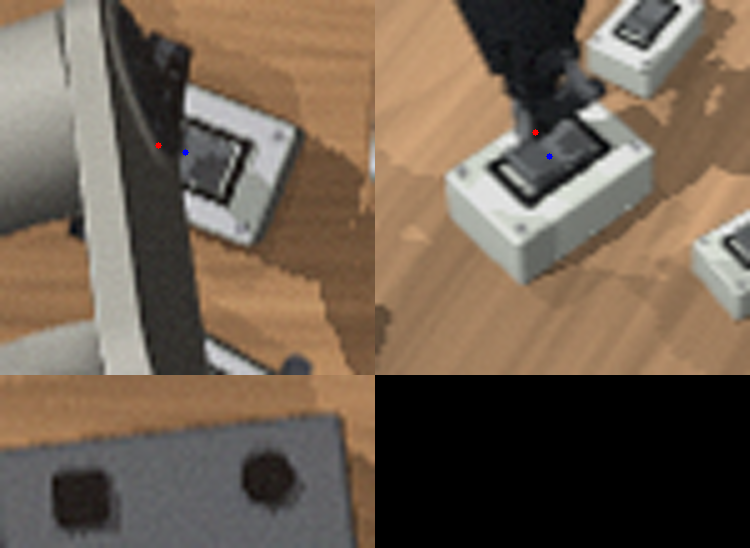

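The crop confirms that the round key is the right-hand one (-y). The fingertips hover over the +y half of the rocker. I'll make a small correction and press.

>>> send_rows --moves '[[[0.002,0.005,-0.005,0,0,0,-1],[0,0,-0.005,0,0,0,-1],[0,0,-0.003,0,0,0,-1],[0,0,-0.003,0,0,0,-1],[0,0,-0.002,0,0,0,-1],[0,0,-0.002,0,0,0,-1],[0,0,-0.002,0,0,0,-1],[0,0,-0.001,0,0,0,-1],[0,0,0,0,0,0,-1]]]'

```text
clock: 3.75
eef_pos: [524.2, 200.6, 78.2]
tcp_rot: [3.141, -0.0, 1.215]
contact_force: [0.3, 0.1, 0.9]
opening: -0.002
grasp_force: 0.5
```

>>> send_rows --moves '[[[0,0,-0.001,0,0,0,-1],[0,0,-0.001,0,0,0,-1],[0,0,-0.001,0,0,0,-1],[0,0,0,0,0,0,-1],[0,0,0,0,0,0,-1]]]'

```text
clock: 4.25
eef_pos: [524.1, 200.5, 75.2]
tcp_rot: [-3.141, 0.0, 1.215]
contact_force: [0.5, 0.9, 2.2]
opening: 0.002
grasp_force: 0.9
```

>>> send_rows --moves '[[[0,0,-0.001,0,0,0,-1],[0,0,0,0,0,0,-1],[0,0,0,0,0,0,-1]]]'

```text
clock: 4.55
eef_pos: [524.1, 200.6, 75.0]
tcp_rot: [3.142, 0.0, 1.215]
contact_force: [-1.4, 1.0, 10.7]
opening: -0.004
grasp_force: 5.4
```

>>> send_rows --moves '[[[0,0,-0.0005,0,0,0,-1],[0,0,0,0,0,0,-1],[0,0,0,0,0,0,-1],[0,0,0.01,0,0,0,-1],[0,0,0.02,0,0,0,-1],[0,0,0.025,0,0,0,-1],[0,-0.03,0.025,0,0,0,-1],[0.005,-0.045,0,0,0,0,-1],[0.005,-0.045,0,0,0,0,-1],[0.005,-0.045,0,0,0,0,-1]]]'

```text
clock: 5.55
eef_pos: [538.6, 34.0, 154.1]
tcp_rot: [-3.141, 0.0, 1.216]
contact_force: [1.1, -0.4, 0.6]
opening: -0.004
grasp_force: 0.0
```

>>> send_rows --moves '[[[0.005,-0.045,0,0,0,0,-1],[0.005,-0.045,0,0,0,0,-1],[0.005,-0.045,0,0,0,0,-1],[0.005,-0.045,0,0,0,0,-1],[0.005,-0.04,0,0,0,0,-1],[0,0,0,0,0,0,-1],[0,0,0,0,0,0,-1]]]'

```text
clock: 6.25
eef_pos: [563.3, -185.0, 153.4]
tcp_rot: [-3.14, -0.0, 1.213]
contact_force: [-0.5, 1.2, -0.8]
opening: 0.002
grasp_force: 0.0
```

```bash
python3 - <<'E'
from h import *
s=sense();p=s["eef_pos"];print(p,s["tcp_rot"],s["contact_force"])
L=[]
for n,(x0,y0) in (("top",(155,175)),("side",(213,218))):
    f=grab_frame(n);L.append(cv2.resize(f["img"][y0:y0+50,x0:x0+55],None,fx=7,fy=7,interpolation=cv2.INTER_CUBIC)[:,:,::-1])
cv2.imwrite("pics/rock.png",np.hstack(L))
E
```

```text
[ 563.32709283 -184.99094105  153.3832653 ] [-3.14009423e+00 -4.13482712e-05  1.21266314e+00] [-0.45640558  1.16915325 -0.83072726]
```

View pics/rock.png

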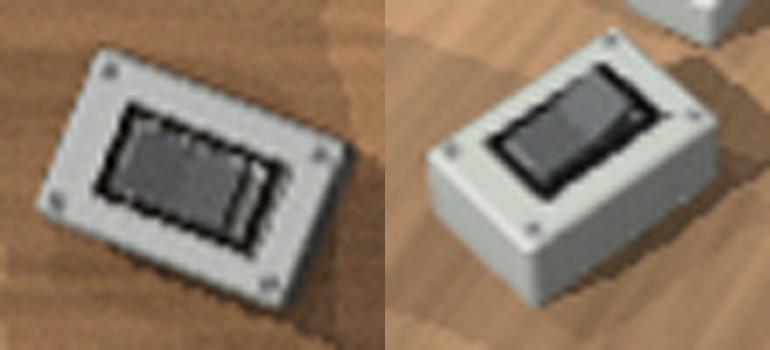

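The rocker is over: the patch at the +y end is gone, and the -y half now stands up. Next is the bar key.

>>> send_rows --moves '[[[0.009,0.001,-0.02,0,0,0,-1],[0,0,-0.02,0,0,0,-1],[0,0,-0.015,0,0,0,-1],[0,0,-0.008,0,0,0,-1],[0,0,-0.003,0,0,0,-1],[0,0,-0.002,0,0,0,-1],[0,0,-0.002,0,0,0,-1],[0,0,-0.001,0,0,0,-1],[0,0,0,0,0,0,-1],[0,0,0,0,0,0,-1]]]'

```text
clock: 7.35
eef_pos: [573.5, -183.4, 83.3]
tcp_rot: [3.141, -0.0, 1.215]
contact_force: [0.2, 1.7, 3.4]
opening: -0.001
grasp_force: 1.9
```

>>> send_rows --moves '[[[0,0,-0.001,0,0,0,-1],[0,0,-0.001,0,0,0,-1],[0,0,0,0,0,0,-1],[0,0,0,0,0,0,-1]]]'

```text
clock: 7.75
eef_pos: [573.3, -183.4, 80.8]
tcp_rot: [3.141, 0.0, 1.215]
contact_force: [1.3, 1.0, 3.2]
opening: 0.003
grasp_force: 1.3
```

>>> send_rows --moves '[[[0,0,-0.001,0,0,0,-1],[0,0,-0.001,0,0,0,-1],[0,0,0,0,0,0,-1],[0,0,0,0,0,0,-1]]]'

```text
clock: 8.15
eef_pos: [573.4, -183.5, 79.9]
tcp_rot: [3.141, -0.0, 1.215]
contact_force: [-2.5, 3.2, 15.5]
opening: -0.004
grasp_force: 7.7
```

The bar is bottomed at tip height 63 with 15 N. I'll lift and go to the round key.

>>> send_rows --moves '[[[0,0,0.01,0,0,0,-1],[0,0,0.025,0,0,0,-1],[0.034,-0.0205,0,0,0,0,-1],[0.034,-0.0205,0,0,0,0,-1],[0,0,0,0,0,0,-1],[0,0,0,0,0,0,-1],[0,0,0,0,0,0,-1]]]'

```text
clock: 8.85
eef_pos: [639.8, -224.1, 113.1]
tcp_rot: [-3.14, 0.0, 1.215]
contact_force: [-0.6, -0.5, 0.1]
opening: -0.0
grasp_force: 0.0
```

```bash
python3 - <<'E'
from h import *
s=sense();p=s["eef_pos"];print(p,s["contact_force"])
L=[]
for n,(x0,y0) in (("top",(265,140)),("side",(235,130))):
    f=grab_frame(n);im=cv2.resize(f["img"][y0:y0+85,x0:x0+75],None,fx=5,fy=5,interpolation=cv2.INTER_CUBIC)[:,:,::-1].copy()
    q=((proj(f,p-[0,0,17])[0]-[x0,y0]+.5)*5).astype(int);cv2.circle(im,tuple(map(int,q)),3,(0,0,255),-1);L.append(im)
cv2.imwrite("pics/key.png",np.hstack(L))
E
```

```text
[ 639.84846391 -224.05867882  113.12430362] [-0.58429495 -0.47066652  0.11163595]
```

View pics/key.png

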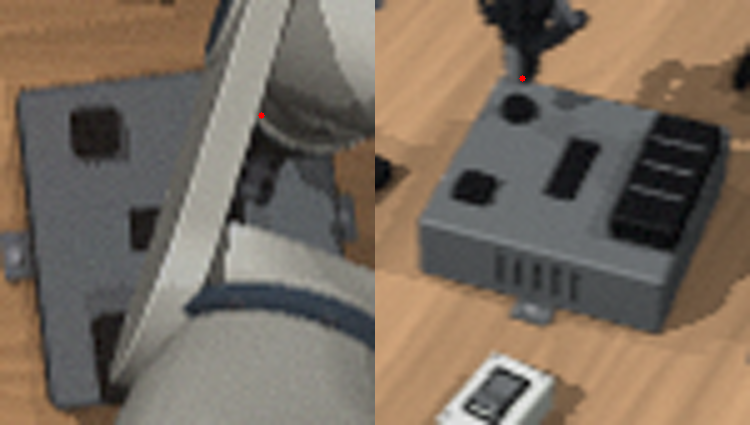

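The tip hovers above the round key (side view 520,108). I'll press down and hold.

>>> send_rows --moves '[[[0.001,-0.0005,-0.01,0,0,0,-1],[0,0,-0.01,0,0,0,-1],[0,0,-0.005,0,0,0,-1],[0,0,-0.003,0,0,0,-1],[0,0,-0.002,0,0,0,-1],[0,0,-0.002,0,0,0,-1],[0,0,-0.002,0,0,0,-1],[0,0,-0.001,0,0,0,-1],[0,0,0,0,0,0,-1],[0,0,0,0,0,0,-1]]]'

```text
clock: 9.95
eef_pos: [642.0, -224.8, 80.0]
tcp_rot: [3.142, -0.0, 1.215]
contact_force: [-6.3, 1.9, 12.1]
opening: -0.002
grasp_force: 6.1
```

>>> send_rows --moves '[[[0,0,-0.0005,0,0,0,-1],[0,0,0,0,0,0,-1],[0,0,0,0,0,0,-1],[0,0,0,0,0,0,-1],[0,0,0,0,0,0,-1],[0,0,0,0,0,0,-1],[0,0,0,0,0,0,-1],[0,0,0,0,0,0,-1],[0,0,0,0,0,0,-1],[0,0,0,0,0,0,-1]]]'

```text
clock: 10.95
eef_pos: [642.1, -224.8, 79.9]
tcp_rot: [3.141, -0.0, 1.215]
contact_force: [-7.5, 2.4, 16.3]
opening: 0.001
grasp_force: 7.9
```

>>> send_rows --moves '[[[0,0,0,0,0,0,-1],[0,0,0,0,0,0,-1],[0,0,0,0,0,0,-1],[0,0,0,0,0,0,-1],[0,0,0,0,0,0,-1],[0,0,0,0,0,0,-1]]]'

```text
clock: 11.55
eef_pos: [642.1, -224.8, 80.0]
tcp_rot: [3.141, -0.0, 1.215]
contact_force: [-7.3, 2.0, 16.3]
opening: -0.0
grasp_force: 7.9
```

>>> send_rows --moves '[[[0,0,0.01,0,0,0,-1],[0,0,0.02,0,0,0,-1],[0,0,0.03,0,0,0,-1],[0,0,0.03,0,0,0,-1],[0,-0.03,0.03,0,0,0,-1],[0,-0.04,0,0,0,0,-1],[0,-0.04,0,0,0,0,-1],[0,-0.04,0,0,0,0,-1],[0,0,0,0,0,0,-1],[0,0,0,0,0,0,-1]]]'

```text
clock: 12.55
eef_pos: [641.9, -375.7, 198.0]
tcp_rot: [3.141, -0.0, 1.213]
contact_force: [-0.8, 0.5, 0.3]
opening: 0.001
grasp_force: 0.0
```

```bash
python3 - <<'E'
from h import *
s=sense();print(s["eef_pos"],s["contact_force"])
f=grab_frame("side");cv2.imwrite("pics/end.png",cv2.resize(f["img"][125:275,190:340],(600,600),interpolation=cv2.INTER_CUBIC)[:,:,::-1])
E
```

```text
[ 641.92937843 -375.74445092  198.04521468] [-0.76246807  0.52384494  0.27547874]
```

View pics/end.png

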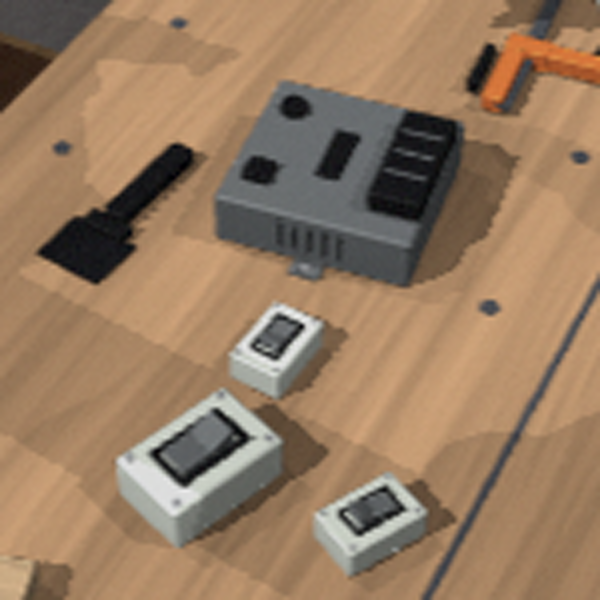

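The picture shows the rocker over (200,445), the bar key down (340,155), the round key up again (295,105), the loose things in view (scraper and clamp) in place, and the arm clear.

```bash
python3 -c "
from rig import sign_off; print(sign_off())"
```

```text
the job is handed in; nothing more can be done
None
```

The job is handed in: I pushed the rocker fully over, pressed the bar key down so it stayed in, then held the round key down for about 1.6 s and let it come up; the square key and loose things were not touched, and it took 12.6 s on the robot's clock.

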